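# Set out the pine blanks on their photos

### The job

Set out the pine blanks for the photo class: lay the round blank flat in the middle of the round photo, the oblong blank on the oblong photo and the square blank with two keys, keys up, on the square photo, each straight with its card, and the notched square blank on top of the keyed one so that its notches drop over the keys and it sits flat, fully down. Leave the six-sided blank, the glue jar and the tape roll where they are.

Things in the scene. Friction and masses are not known exactly. Their poses are not given: they have to be found in the camera images.
- round_blank: Round pine blank (disc), 60 mm diameter, 22 mm thick, lying flat, loose, about 35 g. Origin: centre of its underside, z up. It belongs on the round photo.
- long_blank: Oblong pine blank, 90 mm (its x) by 45 mm (its y), 22 mm thick, lying flat, loose, about 45 g. Origin: centre of its underside, z up. It belongs on the oblong photo.
- base_blank: Square pine blank, 60 x 60 mm, 24 mm thick, loose, about 45 g. Two darker wooden keys stand on its top at the middles of two facing edges: each 8 mm (x) by 10 mm (y), centred 26 mm from the middle along the blank's +x and -x, rising 10 mm above the 24 mm top. Lower layer, goes on the square photo. Origin: centre of its underside, z up.
- cap_blank: Notched square pine blank, 60 x 60 mm, 20 mm thick, about 35 g, H-shaped: a through notch 18 mm wide (y), 12 mm deep (x) at the middle of its +x and -x edges; plain edges at +y and -y. Drops over the base blank's keys, 4 mm play each way, a half turn makes no difference; seated, its underside is 24 mm above the base blank's underside. Origin: centre of its underside, z up.
- hex_blank: Six-sided pine blank, 54 mm across the flats, 22 mm thick, loose. There is no photo of its shape: it stays where it is. Origin: centre of its underside.
- square_print: Square photo on dark-edged card, 76 x 76 mm, 2 mm thick, fixed to the table. Place for the square project. Origin: centre of its underside (table level); x and y along its edges.
- long_print: Oblong photo on dark-edged card, 106 mm (its x) by 61 mm (its y), 2 mm thick, fixed to the table. Origin: centre of its underside (table level).
- round_print: Round photo on dark-edged card, 76 mm diameter, 2 mm thick, fixed to the table. Origin: centre of its underside (table level).
- glue_jar: White round glue jar with a grey lid, 60 mm diameter, 68 mm tall, standing, loose. A bystander: it stays where it is. Origin: centre of its underside.
- tape_roll: Roll of brown tape lying flat, a ring of 68 mm outer and 48 mm inner diameter, 24 mm high, loose. A bystander: it stays where it is. Origin: centre of its underside.
There are look-alikes about, which are no part of the job. Leave any turquoise look-alike of the round_blank alone. What is shaped like the base_blank but black is not meant.

How it is judged:
At the end, for the whole second after the job is handed in: Round, oblong and keyed blanks lie flat on their own cards (12 mm; oblong and square within 0.2 rad of the card edges), the notched blank fully down on the keyed one, keys in notches (9 mm, underside at 21-28 mm); all released, at rest; six-sided blank, jar and tape within 20 mm of their starts (horizontal distance between round_blank and round_print below 0.012 m and z of round_blank in the frame of round_print between -0.001 and 0.006 m and angle between each of round_blank, long_blank, base_blank, cap_blank's own z axis and vertical below 0.08 rad and linear speed of each of round_blank, long_blank, base_blank, cap_blank below 0.02 m/s and angular speed of each of round_blank, long_blank, base_blank, cap_blank below 0.2 rad/s and contact force between each of round_blank, long_blank, base_blank, cap_blank and the fingers below 0.05 N and horizontal distance between long_blank and long_print below 0.012 m and z of long_blank in the frame of long_print between -0.001 and 0.006 m and angle between the x axis of long_blank and the x axis of long_print, either way round below 0.2 rad and horizontal distance between base_blank and square_print below 0.012 m and z of base_blank in the frame of square_print between -0.001 and 0.006 m and (angle between the x axis of base_blank and the x axis of square_print, either way round below 0.2 rad or angle between the x axis of base_blank and the y axis of square_print, either way round below 0.2 rad) and horizontal distance between cap_blank and base_blank below 0.009 m and z of cap_blank in the frame of base_blank between 0.021 and 0.028 m and angle between the x axis of cap_blank and the x axis of base_blank, either way round below 0.25 rad and distance of each of hex_blank, glue_jar, tape_roll from where it was at the start of the episode below 0.02 m); the robot touches nothing.
It fails at once if the six-sided blank is shifted by more than 20 mm (distance of hex_blank from where it was at the start of the episode above 0.02 m).
It fails at once if the glue jar is shifted by more than 20 mm (distance of glue_jar from where it was at the start of the episode above 0.02 m).
It fails at once if the tape roll is shifted by more than 20 mm (distance of tape_roll from where it was at the start of the episode above 0.02 m).
It also fails if it takes over 120 s, if anything falls off the work surface, if the arm or the gripper's body presses on something with over 40 N, if the wrist force passes 120 N, or if a joint passes its speed limit or range.

### The arm

A 7-joint arm with a two-finger parallel gripper is mounted at the origin on the work surface. World frame = base frame: x ahead of the robot, y to its left, z up, the work surface at z = 0. Lengths are in m, angles in rad, forces in N, time in s.
With the tool pointing down it reaches from about 0.4 to 0.9 m from the base axis. Payload 5.6 kg.
Tool frame: the origin (TCP) lies on the front face of the gripper's body, between the roots of the fingers; the fingertips stand 88 mm ahead of it and the grasp point (between the pads) lies 69 mm ahead of it; z points along the fingers, y is the line along which they close (so a half turn about z gives the same grasp; the last joint's range is limited). The gripper opens to 92 mm and grips with 3 to 60 N. Pads are 20 mm wide; open, the fingers measure 128 mm over their backs; the gripper's body (75 mm by 189 mm) begins 69 mm behind the grasp point.
Start: joints at [1.131, 0.468, -0.012, 1.603, 0.006, 1.071, -0.056], TCP at [0.251, -0.6, 0.303] pointing down, gripper open.
Joint ranges: [-2.53, 2.53], [-0.31, 2.02], [-1.57, 1.55], [0.28, 2.44], [-1.29, 4.43], [0.15, 1.84], [-2.92, 2.92]. Speed limits (rad/s): [2.57, 2.57, 3.14, 3.14, 3.14, 3.14, 3.14].

### API

Orientations are given as a 3x3 rotation matrix whose columns are the frame's x, y, z axes.
In Python, from station import ctrl gives the robot as it stands.
- The arm moves only by the tool carry_out, never from a script. Its argument "rows" is a list of rows, each a list of 7 numbers: the shift along the tool's x, y, z as a fraction of full scale, then the turn, a rotation vector about the tool's x, y, z as a fraction of full scale, then the closure, from 0 (fully open) to 1 (shut). In form: [[dx, dy, dz, wx, wy, wz, fingers], ...]. A call has 1 to 20 rows; each row is the pose to reach, as a shift and turn from the pose commanded when the call began, along the tool's axes at that moment, turning the shorter way round; what a row does not reach only later rows make up. Full scale, the value 1, is 50 cm for a shift and pi rad for a turn. A row lasts 1/10 s, in which the tool goes at most 50 mm and 8.59 degrees, less where a joint would pass 70% of its speed; a pose out of reach is approached as far as the arm can. A call with a number of a shift or a turn outside -1 to 1 is refused whole. A call with a gripper value outside its range is refused whole. The fingers move at their own pace and stop on an object; "squeeze" is the grip in N (left out, the last holds). Time passes only in rows, so rows that repeat a pose let the fingers close. It gives the time, the measured TCP pose, the force, the opening and the grip force at its end, in the units of the state.
- ctrl.get_state(): the state, without advancing time (a new reading comes with each control period).
- ctrl.camera(name): name is "scene" or "top"; returns the picture (480x640x3 uint8, blue, green, red); there is no depth.
- ctrl.camera_params(name): a dict with "mtx" (3x3 intrinsics, pixels), "k1" (the pictures are not rectified: a ray, as slopes to the right and down, at radius r is drawn at 1 + k1 r^2 times it, then the intrinsics apply), "pose" (4x4, takes a point from camera to world coordinates). Camera axes: x right, y down, z forward; pixel columns grow to the right and rows downward; lengths in m; the calibration is good to about 2 mm. A picture is of the moment at which its call begins. camera_params takes no time and is no camera call.
- ctrl.sign_off(): hands the job in; it is judged then, once.
The state is a dict: "time_s": time; "joint_positions": joint angles; "qvel": joint speeds; "effort": joint torques, N m; "tool_pos": TCP position; "tool_rot": TCP orientation; "wrist_force": force on the tool from outside, world axes, zero at the start; "moment": the same for the moment, N m; "finger_gap": opening from 0.0 (shut) to 1.0 (fully open); "finger_force": force on a finger pad.
Only numpy, scipy, OpenCV 4.12 (cv2) and the standard library are available. Lean on these libraries where they do the work, as an engineer would, in place of code of your own. Each camera call takes 0.05 s, during which the arm holds its last target. There are 200 camera calls.

## Working session

There is one attempt and no reset: what is moved stays moved. The work goes in short steps, Python scripts to look and compute and a tool call to move; the robot and the scene stay as the last step left them, time stands still between calls to the robot, and variables do not carry over. Pictures are saved under pics/ and viewed, at most 14 in all, crops included, and the job is handed in when it is done.

Besides the shell and the picture viewer there is one more tool, called by a JSON object that holds its "name" and its "arguments". carry_out: Moves the arm, as the interface text tells. Its arguments: {"type":"object","properties":{"rows":{"type":"array"},"squeeze":{"type":"number"}},"required":["rows"]}

```bash
mkdir -p pics; ls; python3 - <<'E'
from station import ctrl
import cv2
for n in("top","scene"):
    cv2.imwrite(f"pics/{n}0.png",ctrl.camera(n)); p=ctrl.camera_params(n); print(n,p)
print(ctrl.get_state())
E
```

```text
pics
top {'mtx': array([[592.05036874,   0.        , 322.14844943],
       [  0.        , 592.05036874, 240.19174361],
       [  0.        ,   0.        ,   1.        ]]), 'k1': -0.15975360962596155, 'pose': array([[ 0.01707435, -0.99312641,  0.11579467,  0.3512637 ],
       [-0.99983789, -0.01762112, -0.00369982, -0.0063921 ],
       [ 0.00571482, -0.11571273, -0.99326628,  1.24930013],
       [ 0.        ,  0.        ,  0.        ,  1.        ]])}
scene {'mtx': array([[474.72441031,   0.        , 315.78148293],
       [  0.        , 474.72441031, 230.95207641],
       [  0.        ,   0.        ,   1.        ]]), 'k1': 0.0033070069543056748, 'pose': array([[ 0.60951185,  0.67649422, -0.41334111,  0.88568289],
       [ 0.79277174, -0.5182159 ,  0.32088198, -0.30770546],
       [ 0.00287487, -0.52326652, -0.85216423,  0.8400159 ],
       [ 0.        ,  0.        ,  0.        ,  1.        ]])}
{'time_s': 0.1, 'joint_positions': array([ 1.13103452,  0.4682908 , -0.01163116,  1.60350654,  0.00601315,
        1.07137721, -0.05628801]), 'qvel': array([-0.00028983, -0.00242909, -0.00063615, -0.0024375 , -0.00122867,
        0.0001749 ,  0.00185211]), 'effort': array([ 1.24735052e-03, -5.21646202e+01, -1.23637952e-02, -2.44366121e+01,
       -5.67037391e-02,  1.40982319e-02,  3.28697001e-05]), 'tool_pos': array([ 0.2509988 , -0.59918057,  0.30184475]), 'tool_rot': array([[ 9.22325246e-01,  3.86413835e-01, -6.99159013e-04],
       [ 3.86414451e-01, -9.22324220e-01,  1.38032962e-03],
       [-1.11472827e-04, -1.54327801e-03, -9.99998803e-01]]), 'wrist_force': array([-0.64365572,  0.26700978, -0.2789504 ]), 'moment': array([-0.01583668,  0.03788105, -0.04453372]), 'finger_force': 0.0, 'finger_gap': 0.9999929333730615}
```

View pics/top0.png

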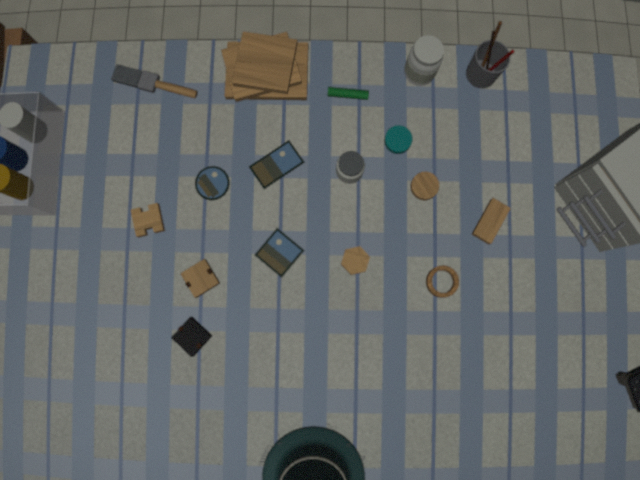

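View pics/scene0.png

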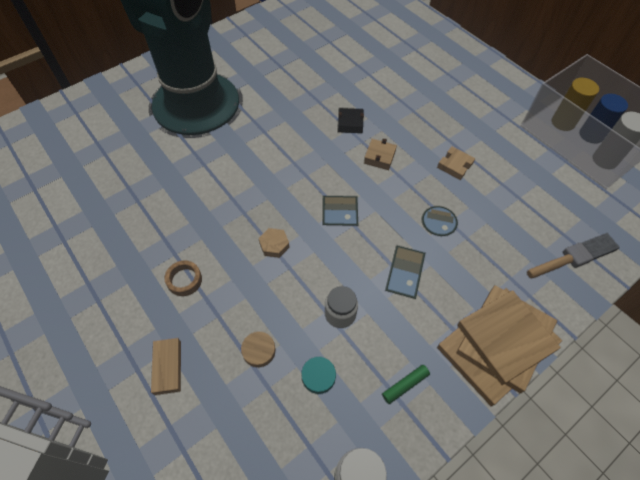

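The top picture shows these items:

| Item | Pixel position (top) |
|---|---|
| Round photo | (212,183) |
| Oblong photo | (277,164) |
| Square photo | (279,252) |
| Keyed base | (200,278) |
| Notched cap | (148,220) |
| Hex | (354,261) |
| Jar | (351,165) |
| Tape | (443,281) |
| Round blank | (425,186) |
| Oblong blank | (491,220) |

The scene view shows the same layout. The look-alikes are turquoise at top (398,139) and black at top (191,336).

```bash
cat > h.py <<'E'
import cv2, numpy as np
from station import ctrl
P={n:ctrl.camera_params(n) for n in("top","scene")}
def cast(n,uv,z):
    p=P[n];K=p["mtx"];uv=np.atleast_2d(np.float64(uv))
    d=cv2.undistortPoints(uv[:,None],K,np.array([p["k1"],0,0,0,0]))[:,0]
    R,t=p["pose"][:3,:3],p["pose"][:3,3]
    r=np.c_[d,np.ones(len(d))]@R.T
    return (t+r*((z-t[2])/r[:,2])[:,None])[:,:2]
def blob(m,c,r):
    """filled largest contour of mask m in a window about c"""
    w=np.zeros_like(m);w[max(0,c[1]-r):c[1]+r,max(0,c[0]-r):c[0]+r]=m[max(0,c[1]-r):c[1]+r,max(0,c[0]-r):c[0]+r]
    cs=cv2.findContours(w,cv2.RETR_EXTERNAL,cv2.CHAIN_APPROX_NONE)[0]
    return max(cs,key=cv2.contourArea)
def masks(im):
    hsv=cv2.cvtColor(im,cv2.COLOR_BGR2HSV);b,g,r=[im[...,i].astype(int) for i in range(3)]
    wood=((r-b)>25).astype(np.uint8)*255
    dark=(im.max(2)<80).astype(np.uint8)*255
    return wood,dark
def measure(n,c,z,kind,im,r=32):
    wood,dark=masks(im)
    m=wood if kind=="w" else (dark|(wood if kind=="c" else 0))
    k=blob(m,c,r);M=cv2.moments(k)
    w=cast(n,k[:,0].astype(float),z)
    f=cv2.fillPoly(np.zeros(im.shape[:2],np.uint8),[k],1)
    cen=cast(n,np.argwhere(f)[:,::-1],z).mean(0)
    (_,sz,a)=cv2.minAreaRect((w*1000).astype(np.float32))
    box=cv2.minAreaRect((w*1000).astype(np.float32))
    return cen,np.array(box[0])/1000,sz,a
E
python3 - <<'E'
from h import *
T=dict(round=((425,186),(258,349),.011,"w"),long=((491,220),(166,366),.011,"w"),base=((200,278),(380,153),.012,"w"),cap=((148,220),(457,163),.010,"w"),hex=((354,261),(274,242),.011,"w"),tape=((443,281),(183,277),.012,"w"),
sq=((279,252),(340,210),.002,"c"),lp=((277,164),(406,271),.002,"c"),rp=((212,183),(440,221),.002,"c"))
I={n:cv2.imread(f"pics/{n}0.png") for n in P}
for k,v in T.items():
    for i,n in enumerate(P):
        c,b,s,a=measure(n,v[i],v[2],v[3],I[n],(32,38)[i]); print(k,n,c.round(4),b.round(4),np.round(s,0),round(a,1))
# keys
for n,c in (("top",(200,278)),("scene",(380,153))):
    d=(I[n].max(2)<75).astype(np.uint8); r=24
    w=np.zeros_like(d);w[c[1]-r:c[1]+r,c[0]-r:c[0]+r]=d[c[1]-r:c[1]+r,c[0]-r:c[0]+r]
    N,_,st,ce=cv2.connectedComponentsWithStats(w)
    for j in range(1,N):
        if st[j,4]>8: print(n,st[j,4],ce[j].round(1),cast(n,ce[j],.031).round(4))
R=lambda n,c,r,s:cv2.resize(I[n][c[1]-r:c[1]+r,c[0]-r:c[0]+r],(s,s),interpolation=cv2.INTER_NEAREST)
s=260
cv2.imwrite("pics/crops.png",np.vstack([np.hstack([R("top",T[k][0],30,s) for k in g]) for g in(("base","cap","sq"),("long","lp","rp"))]))
E
```

```text
round top [ 0.618  -0.2288] [ 0.6183 -0.229 ] [58. 61.] 45.2
round scene [ 0.614  -0.2262] [ 0.6135 -0.226 ] [58. 60.] 80.6
long top [ 0.5448 -0.3733] [ 0.5449 -0.3736] [47. 93.] 60.1
long scene [ 0.5415 -0.3717] [ 0.5399 -0.3714] [46. 91.] 61.1
base top [0.4111 0.2462] [0.4114 0.246 ] [61. 61.] 32.8
base scene [0.4039 0.2523] [0.4037 0.252 ] [60. 62.] 33.6
cap top [0.5342 0.3662] [0.5341 0.3665] [62. 63.] 15.6
cap scene [0.5289 0.3711] [0.5284 0.3713] [60. 63.] 15.4
hex top [ 0.4548 -0.0808] [ 0.4551 -0.0807] [59. 54.] 45.8
hex scene [ 0.4489 -0.0772] [ 0.4491 -0.077 ] [56. 61.] 14.0
tape top [ 0.4132 -0.2659] [ 0.4146 -0.2659] [65. 66.] 0.0
tape scene [ 0.4071 -0.2632] [ 0.4068 -0.2629] [66. 67.] 83.1
sq top [0.4696 0.0801] [0.4698 0.08  ] [75. 75.] 51.2
sq scene [0.4694 0.0767] [0.4694 0.0805] [73. 74.] 52.0
lp top [0.6604 0.0912] [0.6606 0.0916] [ 62. 106.] 35.6
lp scene [0.6636 0.0896] [0.66   0.0917] [ 58. 104.] 35.4
rp top [0.6175 0.2294] [0.6178 0.2294] [74. 73.] 28.2
rp scene [0.6234 0.2148] [0.6203 0.2218] [73. 57.] 24.8
top 22 [209.7 270.6] [[0.4258 0.2207]]
top 17 [187.8 284.1] [[0.3968 0.2656]]
scene 27 [358.9 130.4] [[0.3386 0.2409]]
scene 15 [383.7 141.1] [[0.3975 0.2646]]
scene 147 [377.  162.8] [[0.4358 0.2104]]
```

View pics/crops.png

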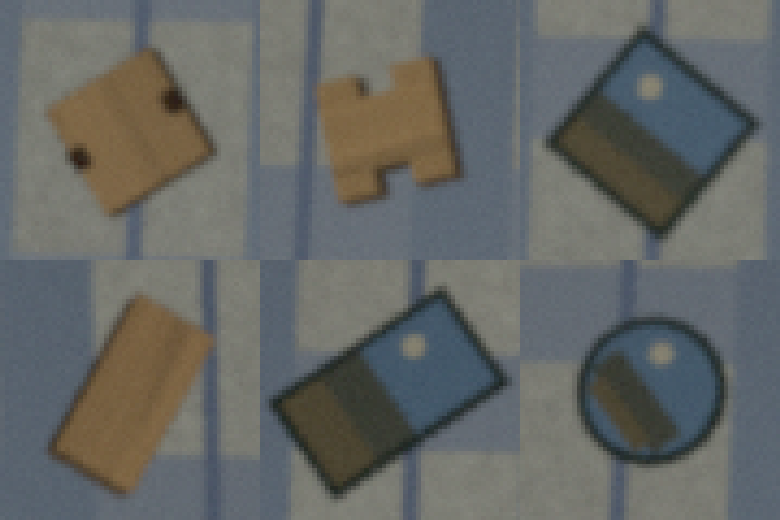

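The crops show the base keys along the base's x axis at about -57° world. The cap notches run at about 15.5°, and the card edges are clean. The wood masks cover only the top faces. Cast at the top heights, both views agree within 3 mm and the sizes match.

```bash
cat > go.py <<'E'
import numpy as np
from scipy.spatial.transform import Rotation as Ro
from station import ctrl
def go(x,y,z,phi):
    s=ctrl.get_state();R=s["tool_rot"];p=s["tool_pos"];f=np.radians(phi)
    T=np.c_[[np.cos(f),np.sin(f),0],[np.sin(f),-np.cos(f),0],[0,0,-1]]
    d=R.T@(np.array([x,y,z])-p)
    print("t",round(s["time_s"],1),"shift",(d/.5).round(4),"turn",(Ro.from_matrix(R.T@T).as_rotvec()/np.pi).round(4))
E
python3 -c "
from go import *
go(.5446,-.3704,.2,150.5)"
```

```text
t 0.1 shift [ 0.7184 -0.1948  0.2039] turn [-3.000e-04 -5.000e-04 -7.098e-01]
```

{"name": "carry_out", "arguments": {"rows": [[0.7184, -0.1948, 0.2039, -0.0003, -0.0005, -0.7098, 0], [0.7184, -0.1948, 0.2039, -0.0003, -0.0005, -0.7098, 0], [0.7184, -0.1948, 0.2039, -0.0003, -0.0005, -0.7098, 0], [0.7184, -0.1948, 0.2039, -0.0003, -0.0005, -0.7098, 0], [0.7184, -0.1948, 0.2039, -0.0003, -0.0005, -0.7098, 0], [0.7184, -0.1948, 0.2039, -0.0003, -0.0005, -0.7098, 0], [0.7184, -0.1948, 0.2039, -0.0003, -0.0005, -0.7098, 0], [0.7184, -0.1948, 0.2039, -0.0003, -0.0005, -0.7098, 0], [0.7184, -0.1948, 0.2039, -0.0003, -0.0005, -0.7098, 0], [0.7184, -0.1948, 0.2039, -0.0003, -0.0005, -0.7098, 0], [0.7184, -0.1948, 0.2039, -0.0003, -0.0005, -0.7098, 0], [0.7184, -0.1948, 0.2039, -0.0003, -0.0005, -0.7098, 0], [0.7184, -0.1948, 0.2039, -0.0003, -0.0005, -0.7098, 0], [0.7184, -0.1948, 0.2039, -0.0003, -0.0005, -0.7098, 0], [0.7184, -0.1948, 0.2039, -0.0003, -0.0005, -0.7098, 0], [0.7184, -0.1948, 0.2039, -0.0003, -0.0005, -0.7098, 0], [0.7184, -0.1948, 0.2039, -0.0003, -0.0005, -0.7098, 0], [0.7184, -0.1948, 0.2039, -0.0003, -0.0005, -0.7098, 0]], "squeeze": 15}}

```text
time_s: 1.9
tool_pos: [0.5447, -0.3709, 0.2006]
tool_rot: [[-0.869, 0.494, 0.0], [0.494, 0.869, -0.001], [-0.001, -0.001, -1.0]]
wrist_force: [0.8, -0.1, 1.0]
finger_gap: 1.0
finger_force: 0.0
```

```bash
python3 -c "
from go import *
go(.5446,-.3704,.093,150.5)
from h import *
cv2.imwrite('pics/a.png',ctrl.camera('scene')[250:480,40:340])"
```

```text
t 1.9 shift [0.0009 0.001  0.2151] turn [-0.0003  0.0003 -0.0008]
```

View pics/a.png

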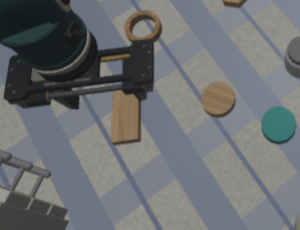

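The gripper sits squarely above the oblong blank at crop (126,110), with its fingers across the short side.

{"name": "carry_out", "arguments": {"rows": [[0.0009, 0.001, 0.08, 0, 0, -0.0008, 0], [0.0009, 0.001, 0.15, 0, 0, -0.0008, 0], [0.0009, 0.001, 0.19, 0, 0, -0.0008, 0], [0.0009, 0.001, 0.2151, 0, 0, -0.0008, 0], [0.0009, 0.001, 0.2151, 0, 0, -0.0008, 0], [0.0009, 0.001, 0.2151, 0, 0, -0.0008, 0], [0.0009, 0.001, 0.2151, 0, 0, -0.0008, 0.8], [0.0009, 0.001, 0.2151, 0, 0, -0.0008, 0.8], [0.0009, 0.001, 0.2151, 0, 0, -0.0008, 0.8], [0.0009, 0.001, 0.2151, 0, 0, -0.0008, 0.8], [0.0009, 0.001, 0.2151, 0, 0, -0.0008, 0.8], [0.0009, 0.001, 0.2151, 0, 0, -0.0008, 0.8], [0.0009, 0.001, 0.2151, 0, 0, -0.0008, 0.8], [0.0009, 0.001, 0.2151, 0, 0, -0.0008, 0.8], [0.0009, 0.001, 0.2151, 0, 0, -0.0008, 0.8], [0.0009, 0.001, 0.2151, 0, 0, -0.0008, 0.8]], "squeeze": 15}}

```text
time_s: 3.55
tool_pos: [0.5448, -0.3704, 0.0932]
tool_rot: [[-0.872, 0.49, 0.001], [0.49, 0.872, -0.001], [-0.001, -0.001, -1.0]]
wrist_force: [-0.8, -0.5, 0.9]
finger_gap: 0.491
finger_force: 15.0
```

```bash
python3 -c "
from go import *
go(.6604,.0914,.215,125.5)"
```

```text
t 3.5 shift [ 0.251   0.9182 -0.2447] turn [-0.0002  0.0005  0.1397]
```

{"name": "carry_out", "arguments": {"rows": [[0, 0, -0.1, 0, 0, 0, 0.8], [0, 0, -0.2, 0, 0, 0, 0.8], [0, 0, -0.2447, 0, 0, 0, 0.8], [0, 0, -0.2447, 0, 0, 0, 0.8], [0.05, 0.18, -0.2447, 0, 0, 0.03, 0.8], [0.251, 0.9182, -0.2447, 0, 0.0005, 0.1397, 0.8], [0.251, 0.9182, -0.2447, 0, 0.0005, 0.1397, 0.8], [0.251, 0.9182, -0.2447, 0, 0.0005, 0.1397, 0.8], [0.251, 0.9182, -0.2447, 0, 0.0005, 0.1397, 0.8], [0.251, 0.9182, -0.2447, 0, 0.0005, 0.1397, 0.8], [0.251, 0.9182, -0.2447, 0, 0.0005, 0.1397, 0.8], [0.251, 0.9182, -0.2447, 0, 0.0005, 0.1397, 0.8], [0.251, 0.9182, -0.2447, 0, 0.0005, 0.1397, 0.8], [0.251, 0.9182, -0.2447, 0, 0.0005, 0.1397, 0.8], [0.251, 0.9182, -0.2447, 0, 0.0005, 0.1397, 0.8], [0.251, 0.9182, -0.2447, 0, 0.0005, 0.1397, 0.8], [0.251, 0.9182, -0.2447, 0, 0.0005, 0.1397, 0.8], [0.251, 0.9182, -0.2447, 0, 0.0005, 0.1397, 0.8]]}}

```text
time_s: 5.35
tool_pos: [0.6603, 0.0891, 0.2144]
tool_rot: [[-0.578, 0.816, -0.001], [0.816, 0.578, -0.002], [-0.0, -0.002, -1.0]]
wrist_force: [0.4, 0.5, -0.8]
finger_gap: 0.491
finger_force: 15.0
```

```bash
python3 -c "
from go import *
go(.6604,.0914,.0962,125.5)"
```

```text
t 5.3 shift [0.0038 0.0033 0.2364] turn [-0.0006  0.0001 -0.001 ]
```

{"name": "carry_out", "arguments": {"rows": [[0, 0, 0.08, 0, 0, 0, 0.8], [0, 0, 0.15, 0, 0, 0, 0.8], [0, 0, 0.2, 0, 0, 0, 0.8], [0, 0, 0.2, 0, 0, 0, 0.8], [0, 0, 0.2, 0, 0, 0, 0.8]]}}

```text
time_s: 5.85
tool_pos: [0.6606, 0.0905, 0.1153]
tool_rot: [[-0.58, 0.815, -0.001], [0.815, 0.58, -0.0], [0.0, -0.001, -1.0]]
wrist_force: [-0.0, 0.3, 0.7]
finger_gap: 0.49
finger_force: 15.0
```

```bash
python3 -c "
from go import *
go(.6604,.0914,.0962,125.5)"
```

```text
t 5.8 shift [0.0017 0.0007 0.0382] turn [-0.0002 -0.     -0.0005]
```

Lower, release, and rise.

{"name": "carry_out", "arguments": {"rows": [[0.001, 0, 0.02, 0, 0, 0, 0.8], [0.001, 0, 0.034, 0, 0, 0, 0.8], [0.001, 0, 0.038, 0, 0, 0, 0.8], [0.001, 0, 0.038, 0, 0, 0, 0.8], [0.001, 0, 0.038, 0, 0, 0, 0.8], [0.001, 0, 0.038, 0, 0, 0, 0.2], [0.001, 0, 0.038, 0, 0, 0, 0.2], [0.001, 0, 0.038, 0, 0, 0, 0.2], [0.001, 0, 0.038, 0, 0, 0, 0.2], [0.001, 0, -0.03, 0, 0, 0, 0.2], [0.001, 0, -0.12, 0, 0, 0, 0.2], [0.001, 0, -0.2, 0, 0, 0, 0.0], [0.001, 0, -0.2, 0, 0, 0, 0.0], [0.001, 0, -0.2, 0, 0, 0, 0.0]]}}

```text
time_s: 7.25
tool_pos: [0.6605, 0.0918, 0.2162]
tool_rot: [[-0.58, 0.814, 0.002], [0.814, 0.58, -0.0], [-0.001, 0.001, -1.0]]
wrist_force: [-0.2, -0.2, -0.0]
finger_gap: 0.996
finger_force: 0.0
```

```bash
python3 -c "
from go import *
go(.6165,-.227,.2,90)"
```

```text
t 7.2 shift [-0.4681 -0.4418  0.0325] turn [0.0005 0.0003 0.1971]
```

```bash
python3 -c "
from go import *
go(.6165,-.227,.2,30)"
```

```text
t 7.2 shift [-0.4681 -0.4418  0.0325] turn [0.0006 0.     0.5305]
```

{"name": "carry_out", "arguments": {"rows": [[-0.4681, -0.4418, 0.0325, 0, 0, 0.5305, 0], [-0.4681, -0.4418, 0.0325, 0, 0, 0.5305, 0], [-0.4681, -0.4418, 0.0325, 0, 0, 0.5305, 0], [-0.4681, -0.4418, 0.0325, 0, 0, 0.5305, 0], [-0.4681, -0.4418, 0.0325, 0, 0, 0.5305, 0], [-0.4681, -0.4418, 0.0325, 0, 0, 0.5305, 0], [-0.4681, -0.4418, 0.0325, 0, 0, 0.5305, 0], [-0.4681, -0.4418, 0.0325, 0, 0, 0.5305, 0], [-0.4681, -0.4418, 0.0325, 0, 0, 0.5305, 0], [-0.4681, -0.4418, 0.0325, 0, 0, 0.5305, 0], [-0.4681, -0.4418, 0.0325, 0, 0, 0.5305, 0], [-0.4681, -0.4418, 0.0325, 0, 0, 0.5305, 0], [-0.4681, -0.4418, 0.0325, 0, 0, 0.5305, 0], [-0.4681, -0.4418, 0.0325, 0, 0, 0.5305, 0], [-0.4681, -0.4418, 0.0325, 0, 0, 0.5305, 0]]}}

```text
time_s: 8.75
tool_pos: [0.616, -0.227, 0.1985]
tool_rot: [[0.865, 0.501, -0.001], [0.501, -0.865, -0.0], [-0.001, -0.001, -1.0]]
wrist_force: [-0.8, 0.1, -1.5]
finger_gap: 0.996
finger_force: 0.0
```

```bash
python3 -c "
from go import *
go(.6165,-.227,.093,30)
from h import *
im=ctrl.camera('top')
print(measure('top',(277,164),.024,'w',im))
im=ctrl.camera('scene')
print(measure('scene',(406,271),.024,'w',im,38))"
```

```text
t 8.8 shift [0.0011 0.0007 0.2109] turn [-0.0002  0.0003  0.0005]
(array([0.6579493 , 0.09282453]), array([0.65777063, 0.09150456]), (51.289852142333984, 93.34407806396484), 36.86148452758789)
(array([0.66005323, 0.09131743]), array([0.65920911, 0.09147827]), (47.383872985839844, 91.4073715209961), 35.27799987792969)
```

The oblong blank lies within about 2 mm of its card centre and within about 1° of the card edges. Next is the round blank.

{"name": "carry_out", "arguments": {"rows": [[0.001, 0, 0.08, 0, 0, 0, 0], [0.001, 0, 0.15, 0, 0, 0, 0], [0.001, 0, 0.19, 0, 0, 0, 0], [0.001, 0, 0.211, 0, 0, 0, 0], [0.001, 0, 0.211, 0, 0, 0, 0.6], [0.001, 0, 0.211, 0, 0, 0, 0.6], [0.001, 0, 0.211, 0, 0, 0, 0.6], [0.001, 0, 0.211, 0, 0, 0, 0.6], [0.001, 0, 0.211, 0, 0, 0, 0.6], [0.001, 0, 0.211, 0, 0, 0, 0.6], [0.001, 0, 0.211, 0, 0, 0, 0.6], [0.001, 0, 0.211, 0, 0, 0, 0.6]]}}

```text
time_s: 10.05
tool_pos: [0.6172, -0.2269, 0.0946]
tool_rot: [[0.866, 0.5, 0.001], [0.5, -0.866, -0.001], [0.001, 0.001, -1.0]]
wrist_force: [-1.3, -0.6, 6.5]
finger_gap: 0.648
finger_force: 15.0
```

```bash
python3 -c "
from go import *
go(.6176,.2294,.215,90)"
```

```text
t 10.1 shift [ 0.4572 -0.7896 -0.2415] turn [ 5.000e-04  1.000e-04 -3.333e-01]
```

{"name": "carry_out", "arguments": {"rows": [[0, 0, -0.1, 0, 0, 0, 0.6], [0, 0, -0.2, 0, 0, 0, 0.6], [0, 0, -0.2415, 0, 0, 0, 0.6], [0, 0, -0.2415, 0, 0, 0, 0.6], [0.08, -0.15, -0.2415, 0, 0, -0.04, 0.6], [0.4572, -0.7896, -0.2415, 0, 0, -0.3333, 0.6], [0.4572, -0.7896, -0.2415, 0, 0, -0.3333, 0.6], [0.4572, -0.7896, -0.2415, 0, 0, -0.3333, 0.6], [0.4572, -0.7896, -0.2415, 0, 0, -0.3333, 0.6], [0.4572, -0.7896, -0.2415, 0, 0, -0.3333, 0.6], [0.4572, -0.7896, -0.2415, 0, 0, -0.3333, 0.6], [0.4572, -0.7896, -0.2415, 0, 0, -0.3333, 0.6], [0.4572, -0.7896, -0.2415, 0, 0, -0.3333, 0.6], [0.4572, -0.7896, -0.2415, 0, 0, -0.3333, 0.6], [0.4572, -0.7896, -0.2415, 0, 0, -0.3333, 0.6], [0.4572, -0.7896, -0.2415, 0, 0, -0.3333, 0.6], [0.4572, -0.7896, -0.2415, 0, 0, -0.3333, 0.6], [0.4572, -0.7896, -0.2415, 0, 0, -0.3333, 0.6], [0.4572, -0.7896, -0.2415, 0, 0, -0.3333, 0.6]]}}

```text
time_s: 11.95
tool_pos: [0.6175, 0.2281, 0.214]
tool_rot: [[0.002, 1.0, -0.0], [1.0, -0.002, -0.001], [-0.001, -0.0, -1.0]]
wrist_force: [0.2, -0.8, -1.3]
finger_gap: 0.644
finger_force: 15.0
```

```bash
python3 -c "
from go import *
go(.6176,.2294,.0966,90)"
```

```text
t 11.9 shift [0.0028 0.0003 0.2348] turn [-0.0001  0.0002 -0.0006]
```

{"name": "carry_out", "arguments": {"rows": [[0.001, 0, 0.08, 0, 0, 0, 0.6], [0.001, 0, 0.15, 0, 0, 0, 0.6], [0.001, 0, 0.2, 0, 0, 0, 0.6], [0.001, 0, 0.22, 0, 0, 0, 0.6], [0.001, 0, 0.2345, 0, 0, 0, 0.6], [0.001, 0, 0.2345, 0, 0, 0, 0.6], [0.001, 0, 0.2345, 0, 0, 0, 0.6], [0.001, 0, 0.2345, 0, 0, 0, 0.05], [0.001, 0, 0.2345, 0, 0, 0, 0.05], [0.001, 0, 0.2345, 0, 0, 0, 0.05], [0.001, 0, 0.2345, 0, 0, 0, 0.05], [0.001, 0, 0.16, 0, 0, 0, 0.05], [0.001, 0, 0.08, 0, 0, 0, 0.05], [0.001, 0, 0.02, 0, 0, 0, 0.0], [0.001, 0, 0.02, 0, 0, 0, 0.0]]}}

```text
time_s: 13.45
tool_pos: [0.6193, 0.2313, 0.2093]
tool_rot: [[0.0, 1.0, 0.008], [1.0, -0.0, 0.003], [0.003, 0.008, -1.0]]
wrist_force: [0.5, 0.2, -0.5]
finger_gap: 1.002
finger_force: 0.0
```

```bash
python3 -c "
from go import *
go(.4106,.244,.2,123)"
```

```text
t 13.4 shift [ 0.0253 -0.4175  0.0153] turn [ 0.0027 -0.0002 -0.1834]
```

{"name": "carry_out", "arguments": {"rows": [[0.0253, -0.4175, 0.0153, 0, 0, -0.1834, 0], [0.0253, -0.4175, 0.0153, 0, 0, -0.1834, 0], [0.0253, -0.4175, 0.0153, 0, 0, -0.1834, 0], [0.0253, -0.4175, 0.0153, 0, 0, -0.1834, 0], [0.0253, -0.4175, 0.0153, 0, 0, -0.1834, 0], [0.0253, -0.4175, 0.0153, 0, 0, -0.1834, 0], [0.0253, -0.4175, 0.0153, 0, 0, -0.1834, 0], [0.0253, -0.4175, 0.0153, 0, 0, -0.1834, 0], [0.0253, -0.4175, 0.0153, 0, 0, -0.1834, 0]]}}

```text
time_s: 14.35
tool_pos: [0.4097, 0.2426, 0.1963]
tool_rot: [[-0.543, 0.84, -0.0], [0.84, 0.543, 0.0], [0.0, -0.0, -1.0]]
wrist_force: [-0.1, -0.4, 0.7]
finger_gap: 1.004
finger_force: 0.0
```

```bash
python3 -c "
from go import *
go(.4106,.244,.093,123)
from h import *
im=ctrl.camera('scene')
cv2.imwrite('pics/b.png',im[80:300,300:560])
print(measure('scene',(440,215),.024,'w',im,38))"
```

```text
t 14.3 shift [0.0013 0.0032 0.2065] turn [-0.     -0.0001 -0.0006]
(array([0.61894018, 0.2276705 ]), array([0.61879541, 0.22805469]), (57.267120361328125, 59.704505920410156), 43.65890121459961)
```

View pics/b.png

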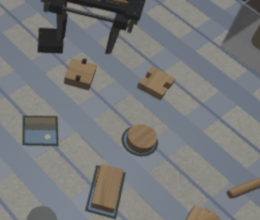

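The round and oblong blanks sit on their photos at crop (142,138) and (105,188). The keyed base at (80,73) has not moved.

{"name": "carry_out", "arguments": {"rows": [[0.0013, 0.003, 0.08, 0, 0, 0, 0], [0.0013, 0.003, 0.15, 0, 0, 0, 0], [0.0013, 0.003, 0.19, 0, 0, 0, 0], [0.0013, 0.003, 0.2065, 0, 0, 0, 0], [0.0013, 0.003, 0.2065, 0, 0, 0, 0.6], [0.0013, 0.003, 0.2065, 0, 0, 0, 0.6], [0.0013, 0.003, 0.2065, 0, 0, 0, 0.6], [0.0013, 0.003, 0.2065, 0, 0, 0, 0.6], [0.0013, 0.003, 0.2065, 0, 0, 0, 0.6], [0.0013, 0.003, 0.2065, 0, 0, 0, 0.6], [0.0013, 0.003, 0.2065, 0, 0, 0, 0.6], [0.0013, 0.003, 0.2065, 0, 0, 0, 0.6]]}}

```text
time_s: 15.6
tool_pos: [0.4098, 0.2442, 0.0941]
tool_rot: [[-0.545, 0.839, 0.001], [0.839, 0.545, 0.0], [-0.001, 0.001, -1.0]]
wrist_force: [-0.5, -1.2, 6.4]
finger_gap: 0.65
finger_force: 15.0
```

```bash
python3 -c "
from go import *
go(.4696,.080,.2,141.5)"
```

```text
t 15.6 shift [-0.3407 -0.0784 -0.2118] turn [ 0.0003  0.0002 -0.1028]
```

{"name": "carry_out", "arguments": {"rows": [[0, 0, -0.1, 0, 0, 0, 0.6], [0, 0, -0.2, 0, 0, 0, 0.6], [0, 0, -0.2118, 0, 0, 0, 0.6], [-0.08, -0.02, -0.2118, 0, 0, -0.02, 0.6], [-0.16, -0.04, -0.2118, 0, 0, -0.05, 0.6], [-0.25, -0.06, -0.2118, 0, 0, -0.08, 0.6], [-0.3407, -0.0784, -0.2118, 0, 0, -0.1028, 0.6], [-0.3407, -0.0784, -0.2118, 0, 0, -0.1028, 0.6], [-0.3407, -0.0784, -0.2118, 0, 0, -0.1028, 0.6], [-0.3407, -0.0784, -0.2118, 0, 0, -0.1028, 0.6], [-0.3407, -0.0784, -0.2118, 0, 0, -0.1028, 0.6], [-0.3407, -0.0784, -0.2118, 0, 0, -0.1028, 0.6]]}}

```text
time_s: 16.8
tool_pos: [0.4688, 0.0812, 0.1991]
tool_rot: [[-0.784, 0.62, -0.001], [0.62, 0.784, -0.0], [0.0, -0.0, -1.0]]
wrist_force: [0.8, 0.0, -0.8]
finger_gap: 0.651
finger_force: 15.0
```

```bash
python3 -c "
from go import *
go(.4696,.080,.0957,141.5)"
```

```text
t 16.8 shift [-0.0029 -0.0007  0.2068] turn [-0.0001 -0.0001  0.0009]
```

{"name": "carry_out", "arguments": {"rows": [[-0.002, 0, 0.08, 0, 0, 0, 0.6], [-0.002, 0, 0.15, 0, 0, 0, 0.6], [-0.002, 0, 0.18, 0, 0, 0, 0.6], [-0.002, 0, 0.195, 0, 0, 0, 0.6], [-0.002, 0, 0.2065, 0, 0, 0, 0.6], [-0.002, 0, 0.2065, 0, 0, 0, 0.6], [-0.002, 0, 0.2065, 0, 0, 0, 0.6], [-0.002, 0, 0.2065, 0, 0, 0, 0.05], [-0.002, 0, 0.2065, 0, 0, 0, 0.05], [-0.002, 0, 0.2065, 0, 0, 0, 0.05], [-0.002, 0, 0.2065, 0, 0, 0, 0.05], [-0.002, 0, 0.15, 0, 0, 0, 0.05], [-0.002, 0, 0.08, 0, 0, 0, 0.05], [-0.002, 0, 0, 0, 0, 0, 0.0], [-0.002, 0, 0, 0, 0, 0, 0.0], [-0.002, 0, 0, 0, 0, 0, 0.0]]}}

```text
time_s: 18.4
tool_pos: [0.4703, 0.0789, 0.1997]
tool_rot: [[-0.782, 0.623, 0.001], [0.623, 0.782, -0.001], [-0.002, 0.0, -1.0]]
wrist_force: [-0.5, -0.5, -0.3]
finger_gap: 1.001
finger_force: 0.0
```

```bash
python3 -c "
from go import *
go(.533,.363,.2,195.5)"
```

```text
t 18.4 shift [ 0.2558  0.5226 -0.0008] turn [-1.000e-04  5.000e-04 -3.001e-01]
```

{"name": "carry_out", "arguments": {"rows": [[0.2558, 0.5226, 0, 0, 0, -0.3, 0], [0.2558, 0.5226, 0, 0, 0, -0.3, 0], [0.2558, 0.5226, 0, 0, 0, -0.3, 0], [0.2558, 0.5226, 0, 0, 0, -0.3, 0], [0.2558, 0.5226, 0, 0, 0, -0.3, 0], [0.2558, 0.5226, 0, 0, 0, -0.3, 0], [0.2558, 0.5226, 0, 0, 0, -0.3, 0], [0.2558, 0.5226, 0, 0, 0, -0.3, 0], [0.2558, 0.5226, 0, 0, 0, -0.3, 0], [0.2558, 0.5226, 0, 0, 0, -0.3, 0]]}}

```text
time_s: 19.4
tool_pos: [0.5326, 0.3619, 0.1982]
tool_rot: [[-0.964, -0.265, -0.001], [-0.265, 0.964, -0.002], [0.002, -0.002, -1.0]]
wrist_force: [0.6, 0.1, -0.0]
finger_gap: 0.998
finger_force: 0.0
```

```bash
python3 -c "
from go import *
go(.533,.363,.093,195.5)
from h import *
for n,c in(('top',(279,250)),('scene',(340,205))):
    im=ctrl.camera(n); print(n,measure(n,c,.026,'w',im,28))
    d=(im.max(2)<75).astype(np.uint8)
    cv2.imwrite('pics/c_%s.png'%n,cv2.resize(im[c[1]-40:c[1]+40,c[0]-40:c[0]+40],(400,400)))
a=[cv2.imread('pics/c_%s.png'%n) for n in P]; cv2.imwrite('pics/c.png',np.hstack(a))"
```

```text
t 19.4 shift [-0.0016  0.0022  0.2103] turn [-0.0005 -0.0005 -0.0006]
top (array([0.49220257, 0.07287918]), array([0.48971542, 0.07154852]), (49.825050354003906, 23.77851676940918), 54.10685348510742)
scene (array([0.47016857, 0.07884482]), array([0.47058563, 0.07947117]), (60.84279251098633, 58.251075744628906), 52.553279876708984)
```

View pics/c.png

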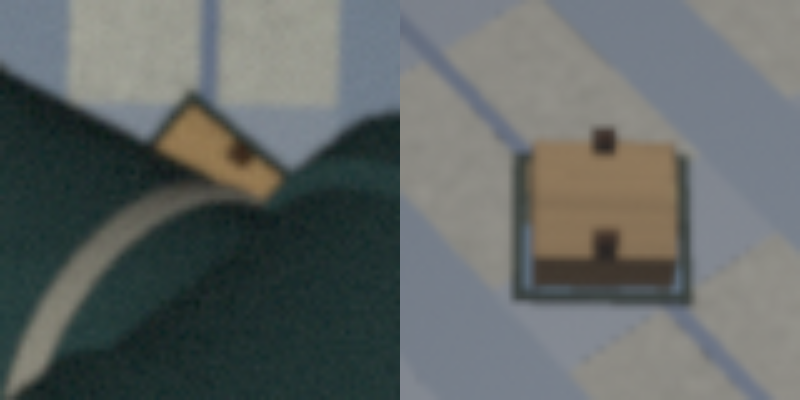

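The base is seated straight on the square photo at scene (342,205), with its keys up and its centre at about (0.470, 0.079). Next, grip the cap.

{"name": "carry_out", "arguments": {"rows": [[-0.001, 0.002, 0.08, 0, 0, 0, 0], [-0.001, 0.002, 0.15, 0, 0, 0, 0], [-0.001, 0.002, 0.19, 0, 0, 0, 0], [-0.001, 0.002, 0.21, 0, 0, 0, 0], [-0.001, 0.002, 0.21, 0, 0, 0, 0.6], [-0.001, 0.002, 0.21, 0, 0, 0, 0.6], [-0.001, 0.002, 0.21, 0, 0, 0, 0.6], [-0.001, 0.002, 0.21, 0, 0, 0, 0.6], [-0.001, 0.002, 0.21, 0, 0, 0, 0.6], [-0.001, 0.002, 0.21, 0, 0, 0, 0.6], [-0.001, 0.002, 0.21, 0, 0, 0, 0.6], [-0.001, 0.002, 0.21, 0, 0, 0, 0.6]]}}

```text
time_s: 20.7
tool_pos: [0.5332, 0.3648, 0.0952]
tool_rot: [[-0.964, -0.267, 0.001], [-0.267, 0.964, 0.0], [-0.001, 0.0, -1.0]]
wrist_force: [-1.3, -0.5, 4.7]
finger_gap: 0.651
finger_force: 15.0
```

```bash
python3 -c "
from go import *
go(.470,.0793,.22,141.5)"
```

```text
t 20.7 shift [ 0.2741 -0.5164 -0.25  ] turn [2.e-04 3.e-04 3.e-01]
```

{"name": "carry_out", "arguments": {"rows": [[0, 0, -0.1, 0, 0, 0, 0.6], [0, 0, -0.2, 0, 0, 0, 0.6], [0, 0, -0.25, 0, 0, 0, 0.6], [0.03, -0.06, -0.25, 0, 0, 0.04, 0.6], [0.08, -0.15, -0.25, 0, 0, 0.08, 0.6], [0.12, -0.24, -0.25, 0, 0, 0.13, 0.6], [0.17, -0.33, -0.25, 0, 0, 0.18, 0.6], [0.22, -0.42, -0.25, 0, 0, 0.23, 0.6], [0.25, -0.48, -0.25, 0, 0, 0.27, 0.6], [0.2741, -0.5164, -0.25, 0, 0, 0.3, 0.6], [0.2741, -0.5164, -0.25, 0, 0, 0.3, 0.6], [0.2741, -0.5164, -0.25, 0, 0, 0.3, 0.6], [0.2741, -0.5164, -0.25, 0, 0, 0.3, 0.6], [0.2741, -0.5164, -0.22, 0, 0, 0.3, 0.6], [0.2741, -0.5164, -0.17, 0, 0, 0.3, 0.6], [0.2741, -0.5164, -0.17, 0, 0, 0.3, 0.6], [0.2741, -0.5164, -0.17, 0, 0, 0.3, 0.6], [0.2741, -0.5164, -0.17, 0, 0, 0.3, 0.6]]}}

```text
time_s: 22.5
tool_pos: [0.4701, 0.0797, 0.1795]
tool_rot: [[-0.783, 0.621, 0.0], [0.621, 0.783, 0.0], [0.0, 0.0, -1.0]]
wrist_force: [0.6, 0.5, -0.5]
finger_gap: 0.651
finger_force: 15.0
```

```bash
python3 -c "
from go import *
go(.470,.0793,.121,141.5)
from h import *
im=ctrl.camera('scene')
cv2.imwrite('pics/d.png',cv2.resize(im[100:260,250:430],(720,600)))"
```

```text
t 22.5 shift [-0.0004 -0.0007  0.117 ] turn [ 0.0001 -0.      0.0004]
```

View pics/d.png

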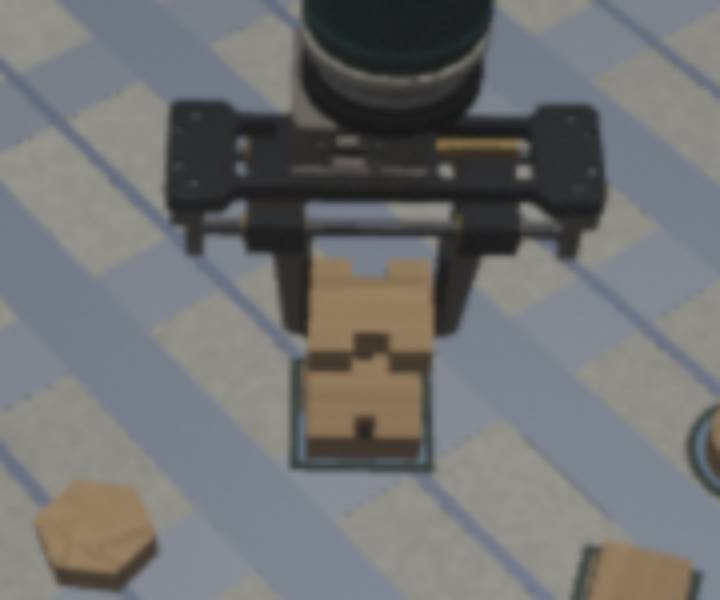

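The cap is held level and square above the base, with its notches at (370,345) in line with the key at (365,428).

{"name": "carry_out", "arguments": {"rows": [[0, -0.0005, 0.04, 0, 0, 0, 0.6], [0, -0.0005, 0.07, 0, 0, 0, 0.6], [0, -0.0005, 0.085, 0, 0, 0, 0.6], [0, -0.0005, 0.095, 0, 0, 0, 0.6], [0, -0.0005, 0.105, 0, 0, 0, 0.6], [0, -0.0005, 0.112, 0, 0, 0, 0.6], [0, -0.0005, 0.116, 0, 0, 0, 0.6], [0, -0.0005, 0.116, 0, 0, 0, 0.6], [0, -0.0005, 0.116, 0, 0, 0, 0.6]]}}

```text
time_s: 23.45
tool_pos: [0.4697, 0.0788, 0.1213]
tool_rot: [[-0.783, 0.622, -0.0], [0.622, 0.783, -0.0], [-0.0, -0.0, -1.0]]
wrist_force: [-0.2, -0.1, -0.3]
finger_gap: 0.649
finger_force: 15.0
```

No contact force, so the keys are in the notches. Release and rise.

{"name": "carry_out", "arguments": {"rows": [[0, 0, 0, 0, 0, 0, 0.05], [0, 0, 0, 0, 0, 0, 0.05], [0, 0, 0, 0, 0, 0, 0.05], [0, 0, 0, 0, 0, 0, 0.05], [0, 0, -0.05, 0, 0, 0, 0.05], [0, 0, -0.15, 0, 0, 0, 0], [0, 0, -0.25, 0, 0, 0, 0], [0, 0, -0.35, 0, 0, 0, 0], [0.1, -0.1, -0.35, 0, 0, 0, 0], [0.2, -0.2, -0.35, 0, 0, 0, 0], [0.3, -0.3, -0.35, 0, 0, 0, 0], [0.4, -0.4, -0.35, 0, 0, 0, 0], [0.5, -0.5, -0.35, 0, 0, 0, 0], [0.5, -0.5, -0.35, 0, 0, 0, 0], [0.5, -0.5, -0.35, 0, 0, 0, 0], [0.5, -0.5, -0.35, 0, 0, 0, 0], [0.5, -0.5, -0.35, 0, 0, 0, 0]]}}

```text
time_s: 25.15
tool_pos: [0.2185, 0.066, 0.3016]
tool_rot: [[-0.784, 0.62, -0.039], [0.62, 0.784, -0.012], [0.023, -0.033, -0.999]]
wrist_force: [0.4, 0.5, -0.6]
finger_gap: 1.001
finger_force: 0.0
```

```bash
python3 - <<'E'
from h import *
print(ctrl.get_state()["tool_pos"])
I={n:ctrl.camera(n) for n in P}
T=dict(cap=((279,250),(341,198),.046),round=((212,180),(440,217),.024),long=((277,162),(406,268),.024),hex=((354,261),(274,242),.011),tape=((443,281),(183,277),.012))
for k,v in T.items():
    for i,n in enumerate(P):
        try:
            c,b,s,a=measure(n,v[i],v[2],"w",I[n],(30,36)[i]); print(k,n,c.round(4),np.round(s),round(a,1))
        except Exception as e: print(k,n,e)
cv2.imwrite("pics/e.png",np.hstack([cv2.resize(I["scene"][120:320,280:500],(440,400)),cv2.resize(I["top"][120:320,180:380],(360,400))[:, :]]))
E
```

```text
[0.21847482 0.06601941 0.3016492 ]
cap top [0.4684 0.0789] [64. 63.] 51.5
cap scene [0.4715 0.0769] [60. 73.] 51.8
round top [0.6182 0.2274] [59. 57.] 46.5
round scene [0.6188 0.2277] [57. 59.] 43.7
long top [0.6583 0.0928] [51. 92.] 36.2
long scene [0.6602 0.0913] [47. 90.] 35.1
hex top [ 0.4548 -0.0808] [59. 54.] 45.8
hex scene [ 0.4488 -0.0771] [55. 61.] 12.6
tape top [ 0.4132 -0.2659] [67. 66.] 0.0
tape scene [ 0.4071 -0.2632] [66. 67.] 82.4
```

View pics/e.png

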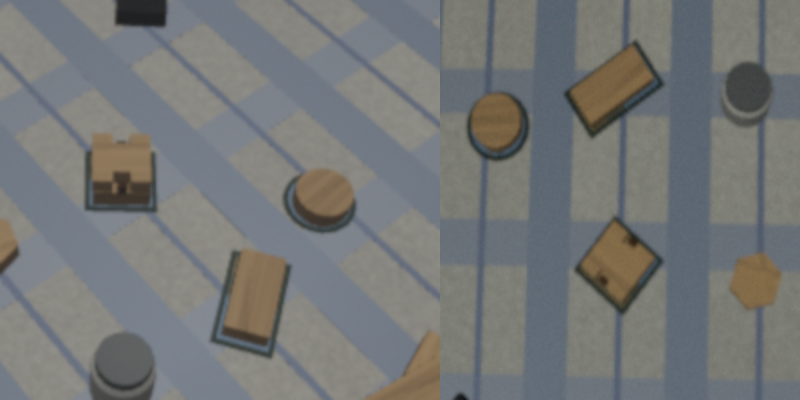

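The final picture shows all blanks centred on their cards, with the cap down over both keys at scene crop (122,170). The hex and tape read the same as before, and the jar was never near the gripper.

```bash
python3 -c "
from station import ctrl
print(ctrl.sign_off())"
```

```text
the job is handed in; nothing more can be done
None
```

The job is handed in at about 25 s: the round, oblong and keyed blanks are on their cards, each measured within about 3 mm of centre, and the notched blank is over the keys; the six-sided blank and tape measured unmoved and the jar was never touched, but sign-off returned no verdict.

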